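Seat a chip cartridge in the reader's corner pocket and shut the gate

TASK

Load the loose chip cartridge into the reader stage by pushing it with the fingertips only; do not pick it up. Press its long side flat against the long rail while it is still out on the open plate, then slide it along the rail and under the read head until it is fully home in the corner pocket, against the end stop. Last, push the swing gate completely shut behind it; leave the things lying around the stage where they are.

Things in the scene. Friction and masses are not known exactly. Their poses are not given: they have to be found in the camera images.
- stage: Fixed chip reader stage: grey metal plate 120 (x) x 210 (y) mm on feet, its flat top at stage z = 16 mm. Origin: centre of its underside, on the worktop; x points to the back, y to the left, z up. A straight dark rail, 14 mm thick, 12 mm high above the plate, runs along the whole back edge; its front face is at x = +42 mm. The corner pocket is at the rail's right (-y) end.
- chip: Loose chip cartridge: white flat block with a glass window and a row of contacts at the end that goes into the pocket; 26 (x) x 50 (y) x 10 (z) mm, about 35 g. Origin: centre of its underside; y is its long axis, contact end at -y. It starts on the open plate, turned at most 0.35 rad from the rail's direction, and slides easily.
- home (a point): Point fixed on the plate's top (stage x = +29, y = -68, z = 16 mm) where the chip's origin lies when the chip is fully home: long side on the rail, contact end against the end stop, whose face is at stage y = -93 mm. About 24 mm of the chip's tail then still stick out of the pocket. Axes as the stage's.
- pocket_mouth (a point): Mouth of the pocket, fixed on the plate's top at stage x = +28, y = -72 mm, midway between rail and side guide. Opposite the rail, the straight guide (12 mm high, inner face at x = +14 mm) runs from here to the stop at y = -93, so the pocket is 28 mm wide; before it a flared lead-in opens to x = +7 at y = -61 (its outer corner is at x = -2, y = -66). Axes as the stage's.
- read_head (a point): Centre of the top of the read head, a fixed grey block 56 (x) x 32 (y) x 14 (z) mm that roofs the pocket from stage y = -105 to -73 mm; its top is 26 mm and its underside 12 mm above the plate. Axes as the stage's.
- gate (a joint): Swing gate: steel bar, 10 mm wide, 10 mm high, 1.5 mm clear of the plate, turning about an upright pivot; its end is 78 mm from the pivot. 0 = shut (at a stop): it points to stage +x across the track, 1.5 mm behind the tail of a seated chip. It opens counter-clockwise seen from above, to 2.7 rad; at 2 it stands out over the front edge. Friction of 0.06 N m keeps it where it is left.
- gate_pivot (a point): Gate's pivot axis at the plate's top, fixed on the stage at x = -42, y = -36.5 mm. A screw head, 12 mm wide, stands 16.5 mm above the plate there.
- gate_tab (a point): Point in the middle of the gate bar, 62 mm from the pivot and 6.5 mm above the plate, moving with the gate; its x axis points along the bar away from the pivot. A black thumb tab, 18 x 6 mm, stands on the bar here, up to 20.5 mm above the plate.
- marker: Bystander: marker pen lying on the worktop, 138 mm long, 15 mm high, in front and to the left of the stage; its long axis is y. Leave alone.
- vial: Bystander: small dark vial with a black cap standing on the worktop left of the stage, 12 mm wide, 33 mm high. Origin: centre of its underside. Leave alone.
- timer: Bystander: white bench timer, 68 x 68 x 20 mm, lying behind the rail. Origin: centre of its underside. Leave alone.
- cutter: Bystander: small tube cutter, 36 x 67 x 20 mm, lying behind the rail's left end. Origin: centre of its underside. Leave alone.

How it is judged:
By the outcome, as a careful person would: the job done as asked, in the order asked, and still so for the second after the job is handed in, with the robot touching nothing.
It also fails if it takes over 72 s, if anything falls off the work surface, if the arm or the gripper's body presses on something with over 40 N, if the wrist force passes 120 N, or if a joint passes its speed limit or range.

ROBOT

A 6-joint arm with a two-finger parallel gripper is mounted at the origin on a cart in front of the work surface, level with it; the furniture and walls round the work are solid. World frame = base frame: x ahead of the robot, y to its left, z up, the work surface at z = 0. Lengths are in m, angles in rad, forces in N, time in s.
With the tool pointing down it reaches from about 0.35 to 1 m from the base axis. Payload 7.1 kg.
Tool frame: the origin (TCP) lies between the finger pads; the fingertips stand 22 mm ahead of it and the grasp point (between the pads) lies 3 mm ahead of it; z points along the fingers, y is the line along which they close (so a half turn about z gives the same grasp; the last joint's range is limited). The gripper opens to 85 mm and grips with 20 to 120 N. Pads are 22 mm wide; open, the fingers measure 114 mm over their backs; the gripper's body (76 mm by 85 mm) begins 54 mm behind the grasp point. The pads swing forward as they close: fully open they stand 13 mm farther back than shut.
Start: joints at [1.113, 0.423, 1.63, -0, 1.089, -0.019], TCP at [0.266, 0.566, 0.253] pointing down, gripper open.
Joint ranges: [-3, 3], [-0.9, 2.11], [0.09, 2.58], [-1.31, 4.45], [0.11, 2.69], [-2.54, 2.54]. Speed limits (rad/s): [2.39, 2.39, 3.01, 3.14, 3.14, 3.14].

INTERFACE

Orientations are given as a rotation vector (axis times angle).
In Python, from rig import manip gives the robot as it stands. The module is installed in compiled form; this text tells all that it offers. Calls block until the motion is done:
- manip.move_to(position, orientation): joint-space move of the TCP to a pose.
- manip.servo_line(position, orientation=None, rate=0.15): straight line of the TCP; orientation=None keeps the orientation; rate is the mean speed in m/s.
- manip.set_joints(angles): joint-space move.
- manip.command_gripper(opening, f_grip=None): finger opening in m; f_grip is the grip in N (None keeps the last); returns when the fingers have stopped.
- manip.hold(seconds).
- manip.solve_ik(position, orientation): joint angles nearest the present ones, or None.
- manip.camera(name): name is "scene" or "side" or "wrist"; returns a dict with "image" (384x512x3 uint8, red, green, blue), "fx", "fy", "cx", "cy" (pixels), "cam_to_world" (4x4, takes a point from camera to world coordinates); the wrist camera has in their place "mount" (4x4, takes a point from camera to tool coordinates, whose origin is the TCP and whose axes are the flange's). Camera axes: x right, y down, z forward; pixel columns grow to the right and rows downward; lengths in m; the calibration is good to about 2 mm. A picture is of the moment at which its call begins: read the wrist's pose just before it. There is no depth.
A pose or a line that the arm cannot do raises manip.IKError and nothing moves.
- manip.sign_off(): hands the job in; it is judged then, once.
Readings, each from a call of its own:
- manip.get_time(): time.
- manip.get_joint_positions(): joint angles.
- manip.get_joint_vel(): joint speeds.
- manip.get_tau(): joint torques, N m.
- manip.get_position(): TCP position.
- manip.get_ee_rot(): TCP orientation.
- manip.get_contact_force(): force on the tool from outside, world axes, zero at the start.
- manip.get_torque(): the same for the moment, N m.
- manip.get_width(): finger opening in m.
- manip.get_grip_force(): force on a finger pad.
Only numpy, scipy, OpenCV 4.12 (cv2) and the standard library are available. Lean on these libraries where they do the work, as an engineer would, in place of code of your own. Each camera call takes 0.05 s, during which the arm holds its last target. There are 200 camera calls.

## Working session

There is one attempt and no reset: what is moved stays moved. The work goes in short steps, each a Python script; the robot and the scene stay as the last script left them, time stands still between calls to the robot, and variables do not carry over. Pictures are saved under pics/ and viewed, at most 10 in all, crops included, and the job is handed in when it is done.

```bash
mkdir -p pics; python3 - <<'E'
from rig import manip
import cv2,numpy as np
for n in("scene","side"):
    c=manip.camera(n); cv2.imwrite(f"pics/{n}0.png",cv2.resize(c["image"][:,:,::-1],(800,600)))
    cv2.imwrite(f"pics/{n}0_raw.png",c["image"][:,:,::-1])
    print(n,c["fx"],c["fy"],c["cx"],c["cy"],np.round(c["cam_to_world"],4).tolist())
c=manip.camera("wrist");print(c["fx"],c["cx"],c["cy"],np.round(c["mount"],4).tolist())
print(manip.get_time(),manip.get_position(),manip.get_ee_rot())
E
```

```text
scene 442.7704038390625 442.7704038390625 256.7828998602568 187.26687812641873 [[-0.4346, -0.5209, 0.7347, -0.1869], [-0.9006, 0.2459, -0.3584, 0.6487], [0.0061, -0.8174, -0.576, 0.553], [0.0, 0.0, 0.0, 1.0]]
side 462.74910292202856 462.74910292202856 259.2190948862124 188.40207615209977 [[-0.9998, 0.0134, 0.0141, 0.4314], [-0.0075, 0.4003, -0.9163, 1.1305], [-0.0179, -0.9163, -0.4001, 0.3973], [0.0, 0.0, 0.0, 1.0]]
282.7222132486892 257.15658708685953 192.86409674941902 [[-0.0008, -0.9487, -0.3162, 0.0815], [1.0, -0.0004, -0.0011, 0.0011], [0.0009, -0.3162, 0.9487, -0.1196], [0.0, 0.0, 0.0, 1.0]]
0.15 [0.265338   0.56543565 0.25270367] [-6.83736477e-01 -3.06599768e+00  1.84485519e-03]
```

View pics/scene0.png

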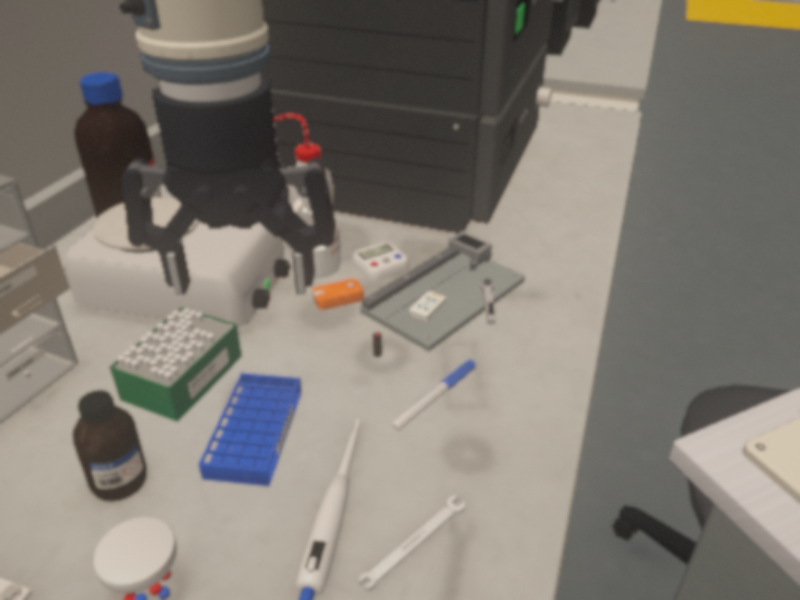

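View pics/side0.png

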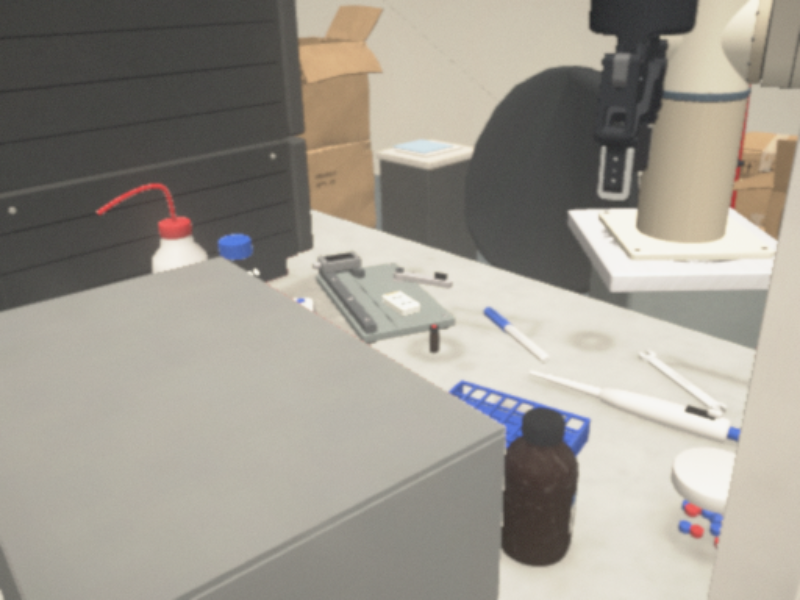

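```bash
cat > h.py <<'E'
from rig import manip
import cv2,numpy as np
from scipy.spatial.transform import Rotation as R
def ray(c,u,v,T):
    d=T[:3,:3]@np.array([(u-c["cx"])/c["fx"],(v-c["cy"])/c["fy"],1]); return T[:3,3],d
def onz(c,u,v,T,z):
    o,d=ray(c,u,v,T); return o+d*(z-o[2])/d[2]
def tri(rays):
    A=np.zeros((3,3));b=np.zeros(3)
    for o,d in rays:
        P=np.eye(3)-np.outer(d,d)/(d@d);A+=P;b+=P@o
    return np.linalg.solve(A,b)
def down(yaw):  # tool z down, tool x at world angle yaw, as rotvec
    c,s=np.cos(yaw),np.sin(yaw)
    return R.from_matrix(np.array([[c,s,0],[s,-c,0],[0,0,-1.]])).as_rotvec()
def wrist(name):
    p=np.array(manip.get_position());r=np.array(manip.get_ee_rot());c=manip.camera("wrist")
    T=np.eye(4);T[:3,:3]=R.from_rotvec(r).as_matrix();T[:3,3]=p
    c["T"]=T@np.array(c["mount"]); cv2.imwrite(f"pics/{name}.png",c["image"][:,:,::-1])
    np.savez(f"pics/{name}.npz",**{k:c[k] for k in("image","fx","fy","cx","cy","T")})
    return c
E
python3 - <<'E'
from h import *
c=manip.camera("scene");T=np.array(c["cam_to_world"]);f=512/800
for n,u,v in[("L",362,308),("FL",430,347),("FR",525,277),("chip",428,304),("tab",489,300),("head",470,247)]:
    print(n,onz(c,u*f,v*f,T,.016).round(3))
print(manip.solve_ik([.5,.2,.25],down(np.pi)))
E
```

```text
L [0.488 0.376 0.016]
FL [0.38  0.333 0.016]
FR [0.458 0.142 0.016]
chip [0.459 0.294 0.016]
tab [0.433 0.216 0.016]
head [0.56  0.171 0.016]
[ 3.58406833e-01  3.00984005e-01  1.82428422e+00 -4.44089210e-16
  1.01632443e+00 -1.21238949e+00]
```

```bash
python3 - <<'E'
from h import *
a=.385;C=np.array([.473,.259]);M=np.array([[np.cos(a),-np.sin(a)],[np.sin(a),np.cos(a)]])
for n,s in(("w1",(.07,.06)),("w2",(.07,-.06))):
    p=C+M@s
    manip.move_to([*p,.2],down(np.pi+a)); wrist(n)
print(manip.get_time())
a=cv2.imread("pics/w1.png");b=cv2.imread("pics/w2.png")
cv2.imwrite("pics/w1b.png",cv2.resize(a,(800,600)));cv2.imwrite("pics/w2b.png",cv2.resize(b,(800,600)))
E
```

```text
2.1333
```

View pics/w1b.png

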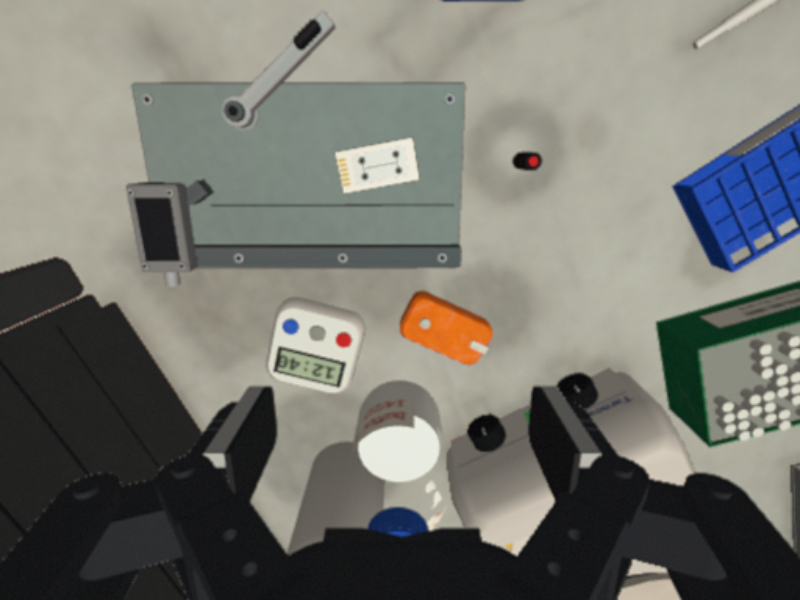

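View pics/w2b.png

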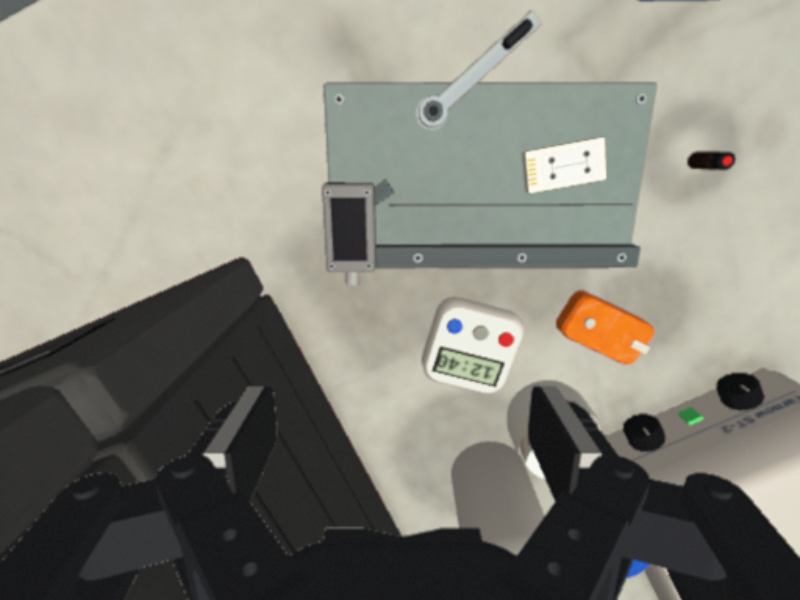

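```bash
cat > m.py <<'E'
from h import *
def load(n): 
    d=np.load(f"pics/{n}.npz");return {k:d[k] for k in d}
def chip(c,box):
    u0,v0,u1,v1=box;im=c["image"][v0:v1,u0:u1].astype(int)
    m=((im.min(2)>150)&(im[...,0]-im[...,2]<60)|((im[...,0]>150)&(im[...,0]-im[...,2]>50))).astype(np.uint8)
    cs,_=cv2.findContours(m,0,cv2.CHAIN_APPROX_NONE);k=max(cs,key=cv2.contourArea)
    r=cv2.minAreaRect(k);return cv2.boxPoints(r)+[u0,v0],r
E
python3 - <<'E'
from m import *
f=.64
W=[load("w1"),load("w2")]
pts={"FR":((133,83),(324,83)),"FL":((465,83),(655,83)),"railL":((461,246),(639,246)),"piv":((235,110),(432,110)),"scrR":((147,99),(339,99)),"scrL":((450,99),(641,99)),"tabend":((307,34),(518,35)),"rs1":((238,258),(418,258)),"rs3":((442,258),(622,258))}
o={}
for n,p in pts.items():
    rs=[]
    for c,(u,v) in zip(W,p):
        q=np.array([[[u*f,v*f]]],np.float32)
        if n in("FR","FL"): q=cv2.cornerSubPix(cv2.cvtColor(c["image"],7),q,(4,4),(-1,-1),(3,50,.01))
        u,v=q[0,0]; rs.append(ray(c,u,v,c["T"]))
    o[n]=tri(rs);print(n,o[n].round(4),[onz(c,*(np.array(x)*f),c["T"],.016).round(4)[:2] for c,x in zip(W,p)])
d=o["FL"]-o["FR"];print("len",np.linalg.norm(d),"yaw",np.arctan2(-d[0],d[1]))
d=o["rs3"]-o["rs1"];print("railyaw",np.arctan2(-d[0],d[1]))
bs=[]
for c,b in zip(W,((205,82,275,130),(325,82,395,130))):
    B,r=chip(c,b);B=B[np.argsort(B[:,0])];B=np.vstack([sorted(B[:2].tolist(),key=lambda t:t[1]),sorted(B[2:].tolist(),key=lambda t:t[1])]);bs.append(B);print(r)
P=np.array([tri([ray(c,*B[i],c["T"]) for c,B in zip(W,bs)]) for i in range(4)]);print(P.round(4))
P=np.array([[onz(c,*B[i],c["T"],.026) for i in range(4)] for c,B in zip(W,bs)]);print(P.mean(1).round(4))
print([np.linalg.norm(q[2]-q[0]) for q in P],[np.arctan2(*(((q[2]-q[0])+(q[3]-q[1]))[:2]*[-1,1])) for q in P])
E
```

```text
FR [0.4648 0.1382 0.0139] [array([0.4637, 0.141 ]), array([0.4645, 0.1396])]
FL [0.3854 0.332  0.0134] [array([0.3863, 0.3326]), array([0.3875, 0.3306])]
railL [0.4798 0.3712 0.0238] [array([0.4807, 0.3727]), array([0.4798, 0.3759])]
piv [0.4545 0.2077 0.0264] [array([0.4549, 0.2039]), array([0.4536, 0.208 ])]
scrR [0.4695 0.1513 0.0166] [array([0.4695, 0.1509]), array([0.4696, 0.1513])]
scrL [0.3981 0.3278 0.0149] [array([0.3981, 0.3276]), array([0.3986, 0.3273])]
tabend [0.4003 0.2375 0.0322] [array([0.3976, 0.2331]), array([0.3959, 0.2397])]
rs1 [0.5424 0.2349 0.0299] [array([0.5471, 0.2312]), array([0.5452, 0.2366])]
rs3 [0.4912 0.3616 0.0297] [array([0.4935, 0.3639]), array([0.4917, 0.3693])]
len 0.20932790254439965 yaw 0.388710038113386
railyaw 0.3835246665034263
((36.07841110229492, 23.67145538330078), (27.824865341186523, 50.80267333984375), 79.4608154296875)
((37.49433898925781, 23.46981430053711), (27.520421981811523, 54.610836029052734), 79.3803482055664)
[[0.4549 0.2705 0.0187]
 [0.4771 0.285  0.0273]
 [0.4279 0.3137 0.0247]
 [0.4494 0.3278 0.033 ]]
[[0.4523 0.2995 0.026 ]
 [0.4524 0.2996 0.026 ]]
[np.float64(0.04980844692158506), np.float64(0.052280135377742634)] [np.float64(0.5594602312057941), np.float64(0.5646284036924569)]
```

```bash
cat >> h.py <<'E'
A=.385;O=np.array([.4802,.2577]);M=np.array([[np.cos(A),-np.sin(A)],[np.sin(A),np.cos(A)]])
def W(x,y,z=.041): return [*(O+M@np.array([x,y])/1000),z]
def S(p): return M.T@(np.array(p)[:2]-O)*1000
def F(): f=np.array(manip.get_contact_force());return np.array([*(M.T@f[:2]),f[2]])
E
python3 - <<'E'
from h import *
manip.command_gripper(0)
q=down(A+np.pi)
manip.move_to(W(-52,49,.13),q); manip.servo_line(W(-52,49),q,rate=.1)
f0=F();print("w",manip.get_width(),f0.round(2))
manip.servo_line(W(-5,49),q,rate=.05);print(F().round(2))
for x in np.arange(-3,9,1.):
    manip.servo_line(W(x,49),q,rate=.03);f=F()-f0;print(x,S(manip.get_position()).round(2),f.round(2))
    if f[0]<-4: break
manip.servo_line(W(-12,49),q,rate=.05)
manip.servo_line(W(-12,49,.12),q,rate=.2)
manip.move_to(W(70,30,.2),q);wrist("w3");print(manip.get_time())
cv2.imwrite("pics/w3b.png",cv2.resize(cv2.imread("pics/w3.png")[:300],(800,469)))
E
```

```text
w -0.00021339418203957587 [-0.26 -0.16 -0.24]
[ 0.51 -0.32 -0.61]
-3.0 [-2.92 49.02] [ 0.47 -0.69 -0.22]
-2.0 [-1.93 49.02] [-1.01  0.77 -0.19]
-1.0 [-0.9  49.03] [-0.08 -0.7   0.22]
0.0 [ 0.07 49.  ] [-0.18  0.55  0.44]
1.0 [ 1.1  49.01] [0.19 0.44 0.25]
2.0 [ 2.09 48.98] [0.5  0.41 0.5 ]
3.0 [ 3.08 49.01] [ 0.09 -0.47  0.1 ]
4.0 [ 4.11 48.99] [-0.61  0.87  0.09]
5.0 [ 4.44 48.94] [-1.9   0.63  0.69]
6.0 [ 4.57 48.89] [-5.24  1.17  3.78]
9.8917
```

View pics/w3b.png

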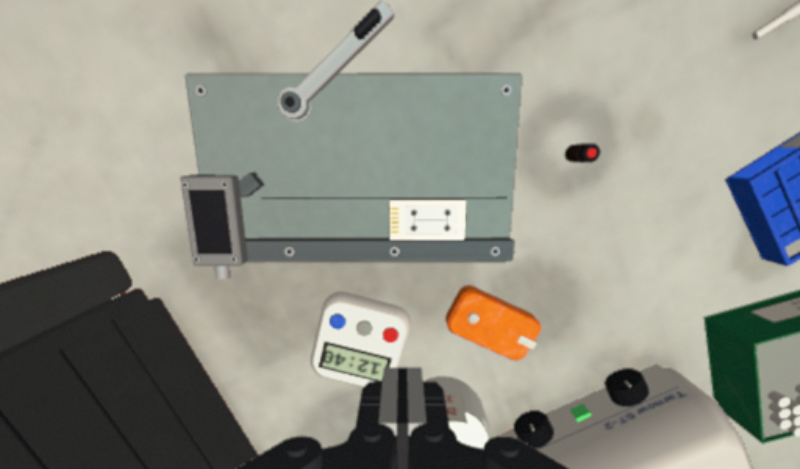

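```bash
python3 - <<'E'
from h import *
q=down(A+np.pi/2)
manip.move_to(W(25,97,.13),q); manip.servo_line(W(25,97),q,rate=.1)
f0=F();print(f0.round(2))
ok=True
for y in list(range(85,-26,-10))+[-28,-29,-30,-31,-32,-33,-34]:
    manip.servo_line(W(25,y),q,rate=.05 if y>-26 else .03);f=F()-f0
    print(y,S(manip.get_position()).round(2),f.round(2))
    if f[1]>4 or abs(f[0])>8: break
print(manip.get_time())
manip.servo_line(W(25,-20),q,rate=.05)
manip.servo_line(W(25,-20,.12),q,rate=.2)
manip.move_to(W(70,-30,.2),down(A+np.pi));wrist("w4");print(manip.get_time())
cv2.imwrite("pics/w4b.png",cv2.resize(cv2.imread("pics/w4.png")[20:220,100:400],(800,533)))
E
```

```text
[ 0.21 -0.02  0.19]
85 [25.13 84.56] [ 0.03 -0.3  -0.91]
75 [24.97 74.62] [-0.12  0.99 -0.66]
65 [24.97 64.64] [ 0.61  0.47 -0.3 ]
55 [24.99 54.62] [ 0.15 -0.02 -0.03]
45 [25.01 44.62] [ 0.02  0.39 -0.43]
35 [24.99 34.63] [-0.38  0.73  0.11]
25 [24.99 24.63] [-0.4   0.77  0.29]
15 [24.98 14.63] [-0.21  1.01 -0.07]
5 [25.01  4.65] [ 0.28  0.59 -0.2 ]
-5 [25.   -5.34] [-0.83  0.27 -0.39]
-15 [ 25.01 -15.34] [-0.92 -0.73  0.08]
-25 [ 25.   -25.37] [-0.76  0.43 -0.51]
-28 [ 25.   -28.11] [-0.36  0.67 -0.04]
-29 [ 24.98 -28.98] [ 0.33 -0.3  -0.2 ]
-30 [ 24.99 -30.04] [-0.01  0.13 -0.01]
-31 [ 24.99 -31.06] [ 0.53 -0.01 -0.23]
-32 [ 25.   -32.08] [-0.55 -0.32 -0.01]
-33 [ 24.98 -32.8 ] [-0.92  2.66  0.01]
-34 [ 24.96 -32.99] [-0.41  7.75  0.01]
18.425
20.8667
```

View pics/w4b.png

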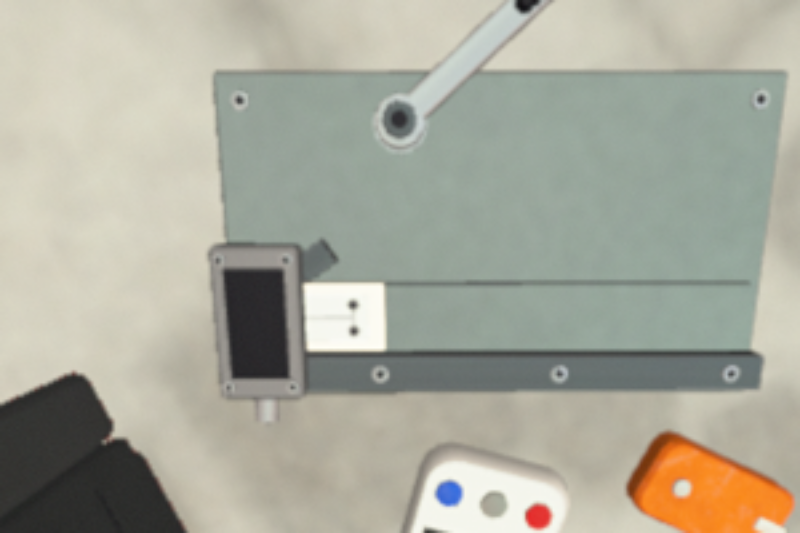

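```bash
cat > g.py <<'E'
from h import *
def G(th,off,z=.041,r=45):
    e=np.array([np.cos(th),np.sin(th)]);n=np.array([-e[1],e[0]])
    p=np.array([-42.4,-37.1])+r*e+off*n
    return W(*p,z),down(A+np.pi/2+th)
E
python3 - <<'E'
from g import *
th=2.26
print(manip.solve_ik(*G(th,32,.13)))
manip.move_to(*G(th,32,.13));manip.servo_line(*G(th,32),rate=.1);f0=np.array(manip.get_contact_force())
manip.servo_line(*G(th,18),rate=.06)
for t in list(np.arange(2.2,.25,-.2))+[.15,.1]:
    manip.servo_line(*G(t,16),rate=.06);f=np.array(manip.get_contact_force())-f0;print(round(t,2),f.round(1))
    if np.linalg.norm(f)>10: print("stop");break
print(manip.get_time(),manip.get_joint_positions().round(2))
E
```

```text
[ 4.38421120e-01  3.74207405e-01  2.09460728e+00 -4.44089210e-16
  6.72777968e-01 -2.20657888e+00]
2.2 [-0.4 -0.7  0.6]
2.0 [-0.9  0.2 -1.3]
1.8 [-0.5  0.2  0.8]
1.6 [-0.   0.4 -0.4]
1.4 [-0.1  1.4 -0.4]
1.2 [-0.6 -0.2 -0.5]
1.0 [-0.7  0.7 -0.7]
0.8 [ 0.1 -0.3  0.3]
0.6 [-0.6  0.3 -0.7]
0.4 [-0.4 -0.6  0.5]
0.15 [-1.   0.3  0.1]
0.1 [-0.5  0.4 -0.3]
27.0917 [ 0.44  0.64  1.91 -0.    0.6  -0.05]
```

```bash
python3 - <<'E'
from g import *
f0=0
manip.servo_line(*G(.04,16),rate=.03)
for off in np.arange(17,11,-.7):
    manip.servo_line(*G(0,off),rate=.03);f=F();print(round(off,1),S(manip.get_position()).round(2),f.round(1))
    if f[1]>7: break
manip.hold(.3);print(F().round(1))
manip.servo_line(*G(0,30),rate=.05);manip.servo_line(*G(0,30,.12),rate=.2)
manip.move_to(W(70,-30,.2),down(A+np.pi));wrist("w5");print(manip.get_time())
cv2.imwrite("pics/w5b.png",cv2.resize(cv2.imread("pics/w5.png")[20:220,100:400],(800,533)))
E
```

```text
17.0 [  2.47 -19.99] [0.4 1.4 0.1]
16.3 [  2.52 -20.75] [-0.6  0.9 -0.3]
15.6 [  2.62 -21.36] [-0.5  2.2 -0.5]
14.9 [  2.63 -21.52] [-0.4  7.5 -0.4]
[-0.8  7.4 -0.8]
31.1167
```

View pics/w5b.png

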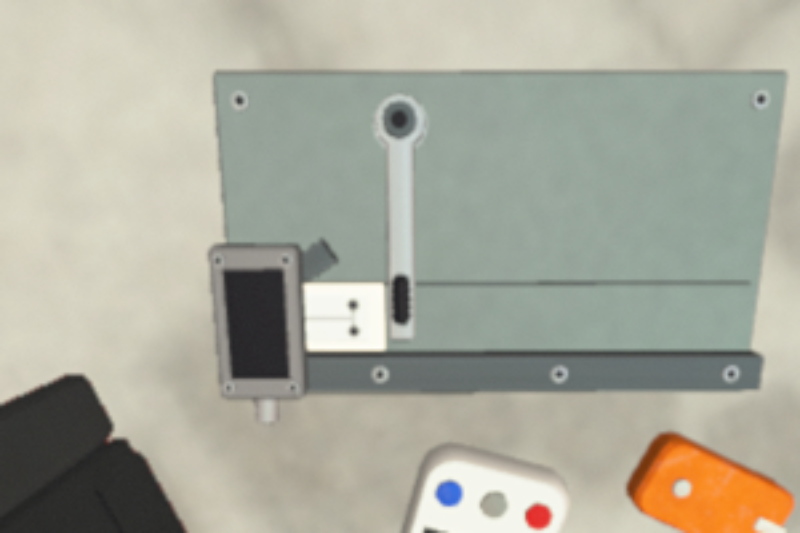

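The picture shows the gate bar square across the track, columns 388–413. The chip's tail ends at column 386, flat on the rail, with a small gap between them.

```bash
python3 -c "
from rig import manip
print(manip.sign_off())"
```

```text
the job is handed in; nothing more can be done
None
```

The chip was pressed flat on the rail, slid fully home against the end stop, and the gate pushed shut to its stop behind it; I handed the job in at about 31 s on the robot's clock, and no score was returned.

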